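# Lay a sawn rock slab down in its tray and swing the magnifier over it

### The arm

A 7-joint arm with a two-finger parallel gripper is mounted at the origin on a cart in front of the work surface, level with it; the furniture and walls round the work are solid. World frame = base frame: x ahead of the robot, y to its left, z up, the work surface at z = 0. Lengths are in m, angles in rad, forces in N, time in s.
With the tool pointing down it reaches from about 0.35 to 0.775 m from the base axis. Payload 3.1 kg.
Tool frame: the origin (TCP) lies at the very end of the fingers, on their centre line; the grasp point (between the pads) lies 19 mm behind it (bot.pinch_z is the distance from the TCP to the grasp point, in m); z points along the fingers, y is the line along which they close (so a half turn about z gives the same grasp; the last joint's range is limited). The gripper opens to 85 mm and grips with 20 to 120 N. Pads are 22 mm wide; open, the fingers measure 114 mm over their backs; the gripper's body (76 mm by 85 mm) begins 54 mm behind the grasp point. The pads swing forward as they close: fully open they stand 13 mm farther back than shut.
Start: joints at [-1.179, 0.311, 0.014, 1.512, -0.004, 1.319, -0.027], TCP at [0.231, 0.499, 0.231] pointing down, gripper open.
Joint ranges: [-2.7, 2.7], [-0.3, 1.91], [-1.27, 1.3], [0.12, 2.57], [-1.44, 4.58], [0.2, 2.03], [-3.05, 3.05]. Speed limits (rad/s): [2.79, 2.79, 3.14, 3.14, 3.14, 3.14, 3.14].

### API

Orientations are given as a 3x3 rotation matrix whose columns are the frame's x, y, z axes.
In Python, from rig import bot, imaging gives the robot as it stands.
- The arm moves only by the tool send_rows, never from a script. Its argument "targets" is one flat list of numbers, 7 for each row, row after row: the turn, a rotation vector about the world's x, y, z in rad, then the shift along the world's x, y, z in m, then the opening, from 0 (shut) to 1 (fully open). A call has exactly 5 rows; each row shifts and turns the commanded pose from where the row before left it; what a row does not reach is not made up. A row lasts 1/10 s, in which the tool goes at most 50 mm and 8.59 degrees, less where a joint would pass 70% of its speed; a pose out of reach is approached as far as the arm can. A call is refused whole if a number of a shift passes 0.05 or a number of a turn 0.15, either way. A call with a gripper value outside its range is refused whole. The fingers move at their own pace and stop on an object; "squeeze" is the grip in N (left out, the last holds). Time passes only in rows, so rows that do not move let the fingers close, or fill a call up. It gives the time, the measured TCP pose, the force, the opening and the grip force at its end, in the units of the state.
- bot.sense(): the state, without advancing time (a new reading comes with each control period).
- imaging.camera(name): name is "scene" or "side" or "wrist"; returns a dict with "color" (384x512x3 uint8, blue, green, red), "K" (3x3 intrinsics, pixels), "cam_to_world" (4x4, takes a point from camera to world coordinates); the wrist camera has in their place "hand_eye" (4x4, takes a point from camera to tool coordinates, whose origin is the TCP and whose axes are the flange's). Camera axes: x right, y down, z forward; pixel columns grow to the right and rows downward; lengths in m; the calibration is good to about 2 mm. A picture is of the moment at which its call begins: read the wrist's pose just before it. There is no depth.
- bot.sign_off(): hands the job in; it is judged then, once.
The state is a dict: "t": time; "q": joint angles; "joint_velocities": joint speeds; "joint_torque": joint torques, N m; "position": TCP position; "tool_rot": TCP orientation; "wrist_force": force on the tool from outside, world axes, zero at the start; "torque": the same for the moment, N m; "gripper_width": finger opening in m; "grip_force": force on a finger pad.
Only numpy, scipy, OpenCV 4.12 (cv2) and the standard library are available. Lean on these libraries where they do the work, as an engineer would, in place of code of your own. Each camera call takes 0.05 s, during which the arm holds its last target. There are 200 camera calls.

### The job

The sawn rock slab stands on its foot at one end of the cork-lined tray. Without grasping or lifting it, tip it over with a light push near its top, so that it lies flat inside the tray with its polished face (the one with the white spot) up; then push the lens of the stand magnifier round on its arm until it is centred over the lying slab. Leave everything else on the table where it is.

Things in the scene. Friction and masses are not known exactly. Their poses are not given: they have to be found in the camera images.
- slab: Pale veined rock slab, 0.3 to 0.6 kg, 80 (x) x 22 (y) x 100 mm (z) tall, standing on its foot. Origin: middle of the foot. The irregular crown is over 40 mm wide 8 mm below the top. +y points out of the polished face (white spot in a lower corner), toward the near tray end; it must fall away from it, toward -y, along the tray. Pushed high it falls by itself beyond 12 degrees; pushed low it slides.
- slab_center (a point): Middle of the slab, 50 mm above its foot, half way through its width and thickness. It is 56 mm above the table while the slab stands and 17 mm when it lies flat in the tray.
- specimen_tray: Shallow wooden tray, does not move. Outside 122 (x) x 168 (y) x 12 mm high, inside 104 x 150 mm, lined with cork whose top is 6 mm above the table; the rim stands 6 mm above the cork. Origin: centre of its underside, on the table. The slab stands near its +y end, its middle about 55 mm from the origin, facing along the tray to within about 5 degrees.
- lens (a point): Centre of the magnifier's round lens, 128 mm above the table. The black ring round it is about 80 mm across and spans heights 118 to 138 mm; a short handle points outward from it, on the side away from the post. It travels level on a circle of 223 mm radius about the post.
- post (a point): The vertical axis on which the magnifier's arm swings, at the height of the arm (128 mm). The post is 13 mm thick and 170 mm tall, on a round foot of 62 mm radius that is fixed to the table.
- magnifier_arm (a joint): Turn of the magnifier's arm about the post, rad, growing counterclockwise seen from above; range -0.70 to 1.22. It starts at -0.15 to 0.15 and must come to about 0.6 to 1.1, depending on where the slab lies. Light friction (about 0.3 N at the lens): it stays where it is left.
- bottle_acid: White dropper bottle standing beside the tray, 25 mm across, 66 mm tall; leave alone. Origin: underside.
- marble_grey: Grey lump of marble beside the tray, 45x58x42 mm; leave alone.
- cell_1: Black AA cell standing on end between tray and magnifier foot, 14 mm across, 51 mm tall; leave alone.
- cell_2: A second such standing cell; leave alone.
- magnet: White round magnet lying beyond the tray's end behind the slab, 38 mm across, 13 mm high; leave alone.
- schist_grey: Dark grey flat rock lying near the magnifier, 62x100x30 mm; leave alone.
Not all that is in view belongs to the job. What is shaped like the slab but red or yellow is not meant.

How it is judged:
On the way:
1. the slab has been tipped over and lies flat inside the tray, polished face up, with the lens still off to the side (angle between slab's own y axis and vertical below 0.04 rad and height (world z) of slab_center below 0.0195 m and x of slab_center in the frame of specimen_tray between -0.02 and 0.02 m and y of slab_center in the frame of specimen_tray between -0.03 and 0.03 m and horizontal distance between lens and slab_center above 0.05 m), for 0.2 s.
At the end, for the whole second after the job is handed in: The slab lies flat in the tray (within 0.04 rad, middle less than 19.5 mm above the table, no more than 20 mm across and 30 mm along from the tray's middle), polished face up and at rest, and the lens centre is within 22 mm, seen from above, of the slab's middle (angle between slab's own y axis and vertical below 0.04 rad and height (world z) of slab_center below 0.0195 m and x of slab_center in the frame of specimen_tray between -0.02 and 0.02 m and y of slab_center in the frame of specimen_tray between -0.03 and 0.03 m and linear speed of slab below 0.02 m/s and horizontal distance between lens and slab_center below 0.022 m); the robot touches nothing.
It fails at once if the slab is lifted off the tray (height (world z) of slab_center above 0.07 m or (angle between slab's own z axis and vertical above 1.35 rad and height (world z) of slab_center above 0.045 m)).
It fails at once if the slab is pinched or rammed (over 15 N from the fingers) (contact force between the fingers and slab above 15 N).
It fails at once if another thing beside the tray or the magnifier is moved by more than 20 mm (distance of any of bottle_acid, marble_grey, cell_1, cell_2, magnet, schist_grey from where it was at the start of the episode above 0.02 m).
It also fails if it takes over 51 s, if anything falls off the work surface, if the arm or the gripper's body presses on something with over 40 N, if the wrist force passes 120 N, or if a joint passes its speed limit or range.

## Working session

There is one attempt and no reset: what is moved stays moved. The work goes in short steps, Python scripts to look and compute and a tool call to move; the robot and the scene stay as the last step left them, time stands still between calls to the robot, and variables do not carry over. Pictures are saved under pics/ and viewed, at most 10 in all, crops included, and the job is handed in when it is done.

Besides the shell and the picture viewer there is one more tool, called after "Request:" by a JSON object that holds its "op" and its "data", one argument or row to a line. send_rows: Moves the arm, as the interface text tells. Its arguments: {"type":"object","properties":{"targets":{"type":"array"},"squeeze":{"type":"number"}},"required":["targets"]}

```bash
mkdir -p pics; cat > h.py <<'E'
import numpy as np, cv2
from rig import bot, imaging
def snap(n,f):
    s=bot.sense(); c=imaging.camera(n); cv2.imwrite('pics/'+f+'.png',c['color'])
    np.savez('pics/'+f+'.npz',K=c['K'],T=c['cam_to_world'] if 'cam_to_world' in c else np.block([[np.array(s['tool_rot']).reshape(3,3),np.array(s['position']).reshape(3,1)],[np.zeros((1,3)),np.ones((1,1))]])@c['hand_eye'])
def px(f,u,v,z):
    d=np.load('pics/'+f+'.npz'); r=d['T'][:3,:3]@np.linalg.solve(d['K'],[u,v,1]); o=d['T'][:3,3]
    return np.round(o+r*(z-o[2])/r[2],4)
def proj(f,p):
    d=np.load('pics/'+f+'.npz'); c=np.linalg.inv(d['T'])@np.append(p,1); q=d['K']@c[:3]; return np.round(q[:2]/q[2],1)
E
python3 - <<'E'
from h import *
snap('scene','scene');snap('side','side')
for n in('scene','side'):
    d=np.load('pics/'+n+'.npz');print(d['T'].round(3),d['K'].round(0))
a=cv2.imread('pics/scene.png');b=cv2.imread('pics/side.png')
cv2.imwrite('pics/scene_b.png',cv2.resize(a,(800,600),interpolation=2));cv2.imwrite('pics/side_b.png',cv2.resize(b,(800,600),interpolation=2))
s=bot.sense();print(s['t'],s['tool_rot'],s['wrist_force'])
E
```

```text
[[ 0.449 -0.575  0.684 -0.148]
 [-0.893 -0.298  0.336 -0.408]
 [ 0.01  -0.762 -0.647  0.76 ]
 [ 0.     0.     0.     1.   ]] [[499.   0. 260.]
 [  0. 499. 190.]
 [  0.   0.   1.]]
[[ 0.909 -0.233  0.345  0.178]
 [-0.416 -0.521  0.745 -0.883]
 [ 0.006 -0.821 -0.571  0.723]
 [ 0.     0.     0.     1.   ]] [[448.   0. 256.]
 [  0. 448. 188.]
 [  0.   0.   1.]]
0.1 [[-9.07397366e-01  4.20272926e-01 -8.29412644e-04]
 [ 4.20273736e-01  9.07395211e-01 -1.97937600e-03]
 [-7.92730822e-05 -2.14466092e-03 -9.99997697e-01]] [-0.69827771  0.5191156  -0.17882289]
```

View pics/scene_b.png

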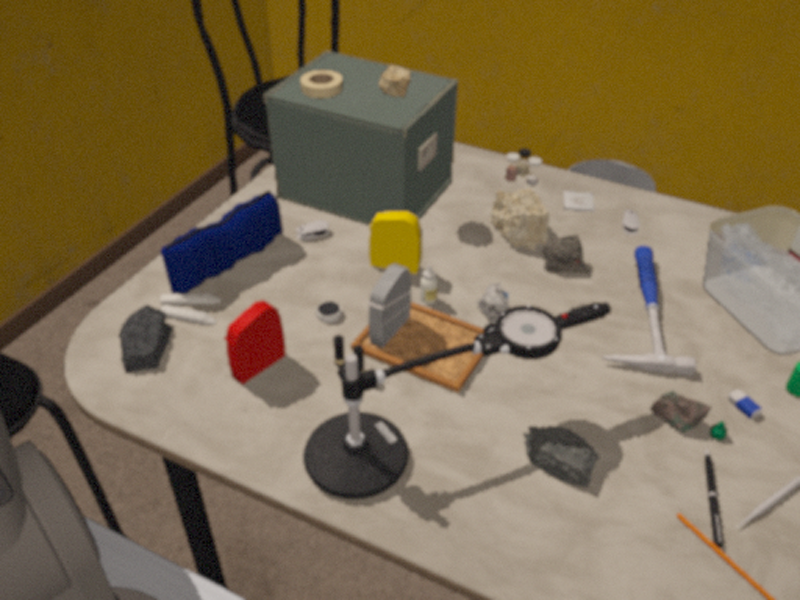

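View pics/side_b.png

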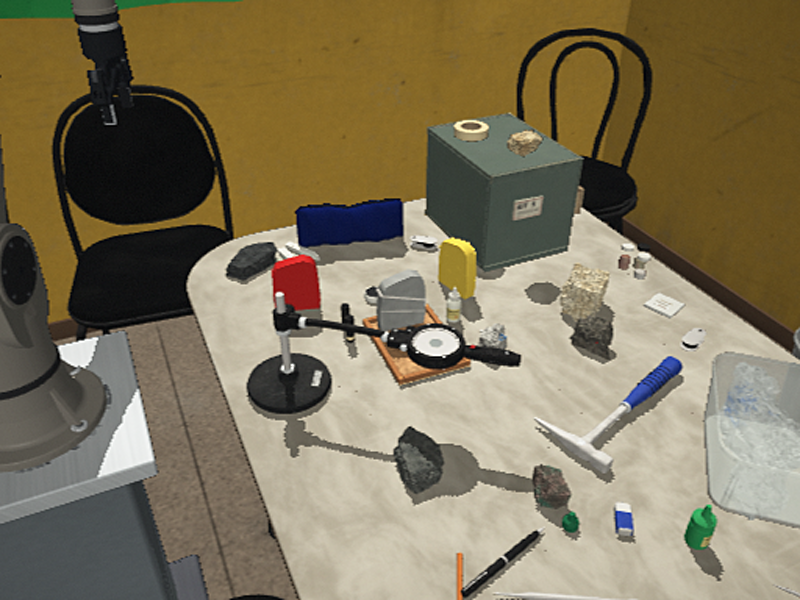

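Scene view (800×600 px): slab-like things are grey at (390,305), red at (255,340) and yellow at (396,240). I choose the grey one: it is veined and stands in the tray. The magnifier post is at (352,400), the lens at (530,332) and the magnet at (330,312). Next is a close crop to check the choice.

```bash
python3 - <<'E'
import cv2,numpy as np
a=cv2.imread('pics/scene.png')[160:260,190:390];b=cv2.imread('pics/side.png')[165:265,170:340]
# scene crop x4 (origin 190,160), side crop x4 (origin 170,165)
cv2.imwrite('pics/c1.png',cv2.resize(a,None,fx=4,fy=4,interpolation=2))
cv2.imwrite('pics/c2.png',cv2.resize(b,None,fx=4,fy=4,interpolation=2))
E
```

```text
(no output)
```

View pics/c1.png

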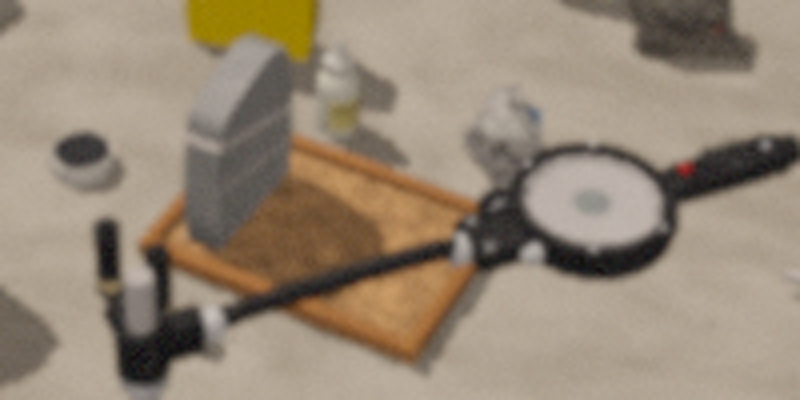

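View pics/c2.png

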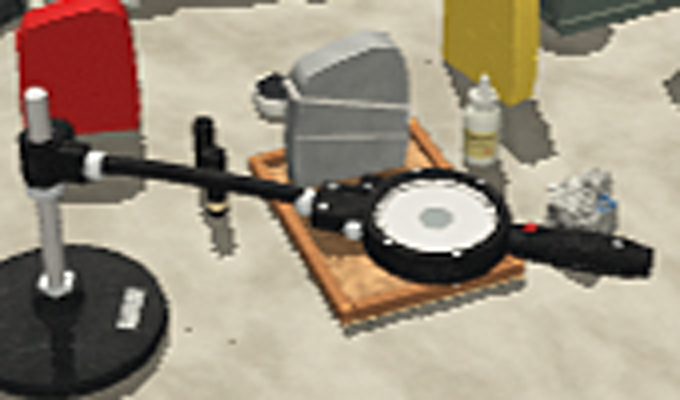

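```bash
python3 - <<'E'
from h import *
S=lambda u,v,z:px('scene',190+u/4,160+v/4,z)
D=lambda u,v,z:px('side',170+u/4,165+v/4,z)
print('tray scene L,N,R',S(143,245,.012),S(415,352,.012),S(490,210,.012),'back',S(292,140,.012))
print('tray side L,N,R,B',D(250,160,.012),D(345,318,.012),D(524,265,.012),D(415,120,.012))
print('lens',S(592,202,.128),D(436,217,.128))
print('post top',S(140,272,.17),D(36,92,.17),'arm h',D(40,160,.128),S(140,330,.128))
print('slab foot scene',S(187,235,.006),S(213,247,.006),'side top R',D(405,50,.08),'top',D(375,33,.106),D(335,38,.106),'S top',S(240,40,.106),S(285,55,.106))
print('cells top',S(105,222,.051),S(155,250,.051),D(204,120,.051),D(216,150,.051),'magnet',S(85,150,.013),'bottle',S(337,52,.066),D(484,80,.066),'marble',S(505,130,.02),D(582,220,.02))
E
```

```text
tray scene L,N,R [5.156e-01 3.000e-04 1.200e-02] [ 0.5109 -0.1618  0.012 ] [ 0.6272 -0.1556  0.012 ] back [ 0.6298 -0.0326  0.012 ]
tray side L,N,R,B [0.5191 0.0007 0.012 ] [ 0.5118 -0.1657  0.012 ] [ 0.6316 -0.1669  0.012 ] [ 0.6387 -0.0033  0.012 ]
lens [ 0.5341 -0.2351  0.128 ] [ 0.5343 -0.2304  0.128 ]
post top [ 0.3607 -0.0928  0.17  ] [ 0.3609 -0.0919  0.17  ] arm h [ 0.3579 -0.0962  0.128 ] [ 0.3659 -0.0882  0.128 ]
slab foot scene [ 0.5387 -0.0139  0.006 ] [ 0.5369 -0.031   0.006 ] side top R [ 0.6235 -0.0147  0.08  ] top [ 0.5968 -0.0245  0.106 ] [ 0.5713 -0.0194  0.106 ] S top [ 0.592 -0.019  0.106] [ 0.5916 -0.046   0.106 ]
cells top [0.4868 0.0049 0.051 ] [ 0.4806 -0.0282  0.051 ] [0.4896 0.0039 0.051 ] [ 0.4849 -0.0294  0.051 ] magnet [0.567  0.0674 0.013 ] bottle [ 0.6526 -0.0485  0.066 ] [ 0.6645 -0.0485  0.066 ] marble [ 0.6852 -0.1406  0.02  ] [ 0.6809 -0.1519  0.02  ]
```

Request:
{"op": "send_rows", "data": {
  "targets": [0, 0, 0.145, 0.029, -0.0375, 0, 0, 0, 0, 0.145, 0.029, -0.0375, 0, 0, 0, 0, 0.145, 0.029, -0.0375, 0, 0, 0, 0, 0, 0.029, -0.0375, 0, 0, 0, 0, 0, 0.029, -0.0375, 0, 0]
}}

```text
t: 0.6
position: [0.3734, 0.3145, 0.2309]
tool_rot: [[-1.0, 0.016, -0.0], [0.016, 1.0, -0.0], [0.0, -0.0, -1.0]]
wrist_force: [1.1, 1.1, -0.6]
gripper_width: 0.0123
grip_force: 0.0
```

Request:
{"op": "send_rows", "data": {
  "targets": [0, 0, 0, 0.029, -0.0375, 0, 0, 0, 0, 0, 0.029, -0.0375, 0, 0, 0, 0, 0, 0.029, -0.0375, 0, 0, 0, 0, 0, 0.029, -0.0375, 0, 0, 0, 0, 0, 0.029, -0.0375, 0, 0]
}}

```text
t: 1.1
position: [0.5184, 0.1272, 0.231]
tool_rot: [[-1.0, 0.016, -0.001], [0.016, 1.0, 0.0], [0.001, 0.0, -1.0]]
wrist_force: [1.1, 1.2, 0.2]
gripper_width: 0.0001
grip_force: 0.0
```

Request:
{"op": "send_rows", "data": {
  "targets": [0, 0, 0, 0.029, -0.0375, 0, 0, 0, 0, 0, 0.025, -0.03, 0, 0, 0, 0, 0, 0, 0, 0, 0, 0, 0, 0, 0, 0, 0, 0, 0, 0, 0, 0, 0, 0, 0]
}}

```text
t: 1.6
position: [0.571, 0.0631, 0.2308]
tool_rot: [[-1.0, 0.014, -0.002], [0.014, 1.0, 0.001], [0.002, 0.001, -1.0]]
wrist_force: [-0.3, 0.4, -0.4]
gripper_width: 0.0
grip_force: 0.0
```

```bash
python3 - <<'E'
from h import *
snap('wrist','w1')
s=bot.sense();print(s['position'])
for p in [(.577,-.015,.098),(.577,-.037,.098),(.567,.067,.013)]: print(proj('w1',p))
E
```

```text
[0.57098412 0.0634995  0.23103263]
[186.5 188.1]
[165.5 188.4]
[264.2 159.9]
```

View pics/w1.png

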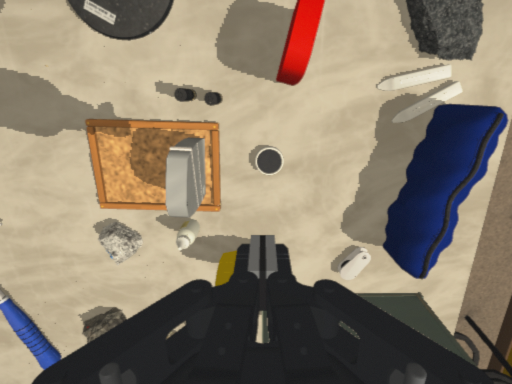

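The wrist picture shows the slab's top at about (180,178), the magnet at (268,160), the yellow slab at (227,265) and the tray spanning columns 88–220 and rows 121–210. All agree with my estimates.

```bash
python3 - <<'E'
from h import *
for n,u,v,z in [('top near +y edge mid',190,178,.1),('crown far',168,178,.1),('row140',188,142,.09),('row217',180,216,.08),('foot +y',204,163,.006),('yellow',227,250,.1),('tray',88,121,.012),('tray',220,121,.012),('tray',220,209,.012),('tray',100,210,.012)]: print(n,px('w1',u,v,z))
E
```

```text
top near +y edge mid [ 0.5655 -0.0097  0.1   ]
crown far [ 0.5652 -0.0323  0.1   ]
row140 [ 0.5303 -0.0108  0.09  ]
row217 [ 0.6166 -0.0311  0.08  ]
foot +y [ 0.5717 -0.0143  0.006 ]
yellow [0.6501 0.0235 0.1   ]
tray [ 0.5141 -0.1552  0.012 ]
tray [0.5164 0.0117 0.012 ]
tray [0.6367 0.0041 0.012 ]
tray [ 0.6357 -0.1647  0.012 ]
```

Request:
{"op": "send_rows", "data": {
  "targets": [0, 0, 0, 0.006, -0.028, -0.02, 0, 0, 0, 0, 0, 0, -0.04, 0, 0, 0, 0, 0, 0, -0.04, 0, 0, 0, 0, 0, 0, -0.04, 0, 0, 0, 0, 0, 0, 0, 0]
}}

```text
t: 2.15
position: [0.5718, 0.0353, 0.0856]
tool_rot: [[-1.0, 0.013, -0.014], [0.013, 1.0, -0.0], [0.014, -0.0, -1.0]]
wrist_force: [-1.8, 0.1, -0.6]
gripper_width: -0.0002
grip_force: 0.0
```

Request:
{"op": "send_rows", "data": {
  "targets": [0, 0, 0, 0, -0.006, 0, 0, 0, 0, 0, 0, -0.006, 0, 0, 0, 0, 0, 0, -0.005, 0, 0, 0, 0, 0, 0, -0.004, 0, 0, 0, 0, 0, 0, -0.004, 0, 0]
}}

```text
t: 2.65
position: [0.5786, 0.0076, 0.0925]
tool_rot: [[-1.0, 0.017, 0.002], [0.017, 1.0, 0.0], [-0.002, 0.0, -1.0]]
wrist_force: [-0.4, -0.1, -1.0]
gripper_width: -0.0001
grip_force: 0.0
```

Request:
{"op": "send_rows", "data": {
  "targets": [0, 0, 0, 0, -0.004, 0, 0, 0, 0, 0, 0, -0.004, 0, 0, 0, 0, 0, 0, -0.004, 0, 0, 0, 0, 0, 0, -0.004, 0, 0, 0, 0, 0, 0, -0.004, 0, 0]
}}

```text
t: 3.15
position: [0.5778, -0.0119, 0.0913]
tool_rot: [[-1.0, 0.016, -0.0], [0.016, 1.0, 0.0], [0.0, 0.0, -1.0]]
wrist_force: [0.0, -0.6, 1.0]
gripper_width: -0.0002
grip_force: 0.2
```

```bash
python3 - <<'E'
from h import *
snap('side','s2')
cv2.imwrite('pics/s2b.png',cv2.resize(cv2.imread('pics/s2.png')[140:290,130:350],None,fx=3,fy=3,interpolation=2))
E
```

```text
(no output)
```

View pics/s2b.png

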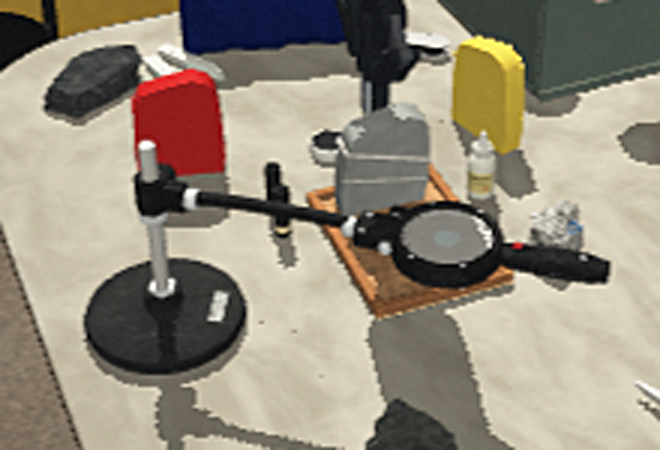

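The picture shows the slab upright or slightly tilted at (385,155), with the fingers on its crown at (375,95). I'll keep pushing.

Request:
{"op": "send_rows", "data": {
  "targets": [0, 0, 0, 0, -0.004, 0, 0, 0, 0, 0, 0, -0.004, 0, 0, 0, 0, 0, 0, -0.004, 0, 0, 0, 0, 0, 0, -0.003, 0, 0, 0, 0, 0, 0, -0.003, 0, 0]
}}

```text
t: 3.7
position: [0.5779, -0.0302, 0.0913]
tool_rot: [[-1.0, 0.017, 0.0], [0.017, 1.0, -0.0], [-0.0, -0.0, -1.0]]
wrist_force: [-0.9, -0.2, 0.9]
gripper_width: -0.0
grip_force: 0.0
```

Request:
{"op": "send_rows", "data": {
  "targets": [0, 0, 0, 0, -0.003, 0, 0, 0, 0, 0, 0, 0, 0, 0, 0, 0, 0, 0, 0, 0.0, 0, 0, 0, 0, 0, 0, 0, 0, 0, 0, 0, 0, 0, 0, 0]
}}

```text
t: 4.2
position: [0.5779, -0.0324, 0.0913]
tool_rot: [[-1.0, 0.016, 0.0], [0.016, 1.0, 0.0], [-0.0, 0.0, -1.0]]
wrist_force: [0.3, 0.3, -0.7]
gripper_width: 0.0002
grip_force: 0.0
```

```bash
python3 - <<'E'
from h import *
snap('side','s3')
cv2.imwrite('pics/s3b.png',cv2.resize(cv2.imread('pics/s3.png')[140:290,130:350],None,fx=3,fy=3,interpolation=2))
E
```

```text
(no output)
```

View pics/s3b.png

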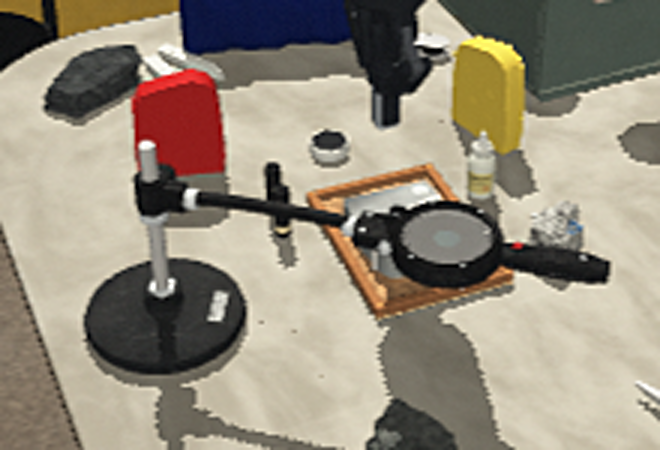

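The slab now lies flat in the tray with the white spot at crop (420,187), and the lens is still off to the side. I'll lift and look from above.

Request:
{"op": "send_rows", "data": {
  "targets": [0, 0, 0, 0, 0, 0.04, 0, 0, 0, 0, 0, 0, 0.04, 0, 0, 0, 0, 0.01, 0, 0.04, 0, 0, 0, 0, 0.01, 0, 0.03, 0, 0, 0, 0, 0, 0, 0, 0]
}}

```text
t: 4.75
position: [0.6019, -0.033, 0.247]
tool_rot: [[-1.0, 0.016, 0.012], [0.016, 1.0, -0.001], [-0.012, -0.0, -1.0]]
wrist_force: [0.4, -0.2, -0.4]
gripper_width: -0.0001
grip_force: 0.0
```

```bash
python3 - <<'E'
from h import *
snap('wrist','w2')
print(bot.sense()['position'],proj('w2',(.577,-.084,.028)),proj('w2',(.535,-.233,.138)))
cv2.imwrite('pics/w2b.png',cv2.resize(cv2.imread('pics/w2.png'),(800,600),interpolation=2))
E
```

```text
[ 0.59977063 -0.03286808  0.24392814] [221.9 142.3] [ 32.1 118.7]
```

View pics/w2b.png

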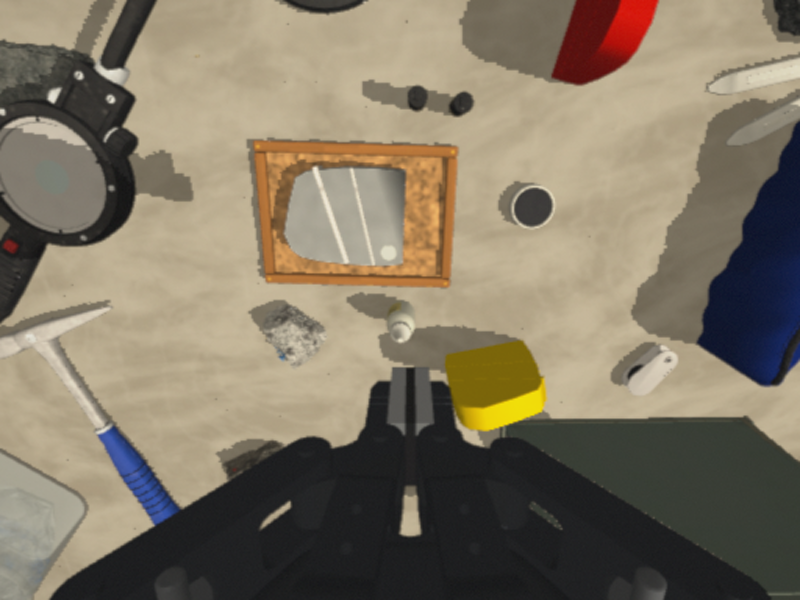

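```bash
python3 - <<'E'
from h import *
k=1.5625
c=px('w2',345/k,215/k,.028);print('slab',c,'foot',px('w2',405/k,216/k,.028),'top',px('w2',285/k,215/k,.028))
print('lens',px('w2',52/k,177/k,.138),'tray c',[px('w2',u/k,v/k,.012) for u,v in((255,146),(457,150),(450,285),(267,280))])
print('handle end/start',px('w2',0,310/k,.128),px('w2',25/k,245/k,.128),'post foot',px('scene',355*.64,440*.64,0))
p=np.array([.361,-.0925]);a=np.arctan2(*(c[:2]-p)[::-1]);print('ang',a,np.hypot(*(c[:2]-p)),p+.223*np.array([np.cos(a),np.sin(a)]))
print('bottle',px('w2',400/k,330/k,.066),'handle end scene',px('scene',607*.64,309*.64,.128))
E
```

```text
slab [ 0.571 -0.085  0.028] foot [ 0.5726 -0.0355  0.028 ] top [ 0.5702 -0.1345  0.028 ]
lens [ 0.5305 -0.2306  0.138 ] tray c [array([ 0.5163, -0.1573,  0.012 ]), array([0.5219, 0.0079, 0.012 ]), array([0.6382, 0.004 , 0.012 ]), array([ 0.6309, -0.162 ,  0.012 ])]
handle end/start [ 0.6129 -0.2963  0.128 ] [ 0.5708 -0.2668  0.128 ] post foot [ 0.3815 -0.0789  0.    ]
ang 0.03569911267932394 0.21013388589182846 [ 0.58385792 -0.08454079]
bottle [ 0.6584 -0.0408  0.066 ] handle end scene [ 0.6133 -0.3094  0.128 ]
```

Request:
{"op": "send_rows", "data": {
  "targets": [0, 0, 0, -0.009, -0.046, 0, 0, 0, 0, 0, -0.009, -0.046, 0, 0, 0, 0, 0, -0.009, -0.046, 0, 0, 0, 0, 0, -0.009, -0.046, 0, 0, 0, 0, 0, -0.009, -0.046, 0, 0]
}}

```text
t: 5.3
position: [0.5512, -0.2636, 0.2394]
tool_rot: [[-1.0, 0.016, -0.003], [0.016, 1.0, 0.002], [0.003, 0.002, -1.0]]
wrist_force: [0.6, 0.7, 0.1]
gripper_width: -0.0003
grip_force: 0.0
```

Request:
{"op": "send_rows", "data": {
  "targets": [0, 0, 0, -0.003, -0.046, 0, 0, 0, 0, 0, 0, -0.008, 0, 0, 0, 0, 0, 0, 0, 0, 0, 0, 0, 0, 0, 0, 0, 0, 0, 0, 0, 0, 0, 0, 0]
}}

```text
t: 5.8
position: [0.5508, -0.3137, 0.2407]
tool_rot: [[-1.0, 0.013, -0.0], [0.013, 1.0, 0.003], [0.0, 0.003, -1.0]]
wrist_force: [0.3, 0.1, 0.4]
gripper_width: 0.0001
grip_force: 0.0
```

```bash
python3 - <<'E'
from h import *
snap('wrist','w3')
print(bot.sense()['position'])
p=np.array([.361,-.0925])
print([list(np.round(p+.29*np.array([np.cos(t),np.sin(t)])+.024*np.array([np.sin(t),-np.cos(t)]),4)) for t in np.linspace(-.675,.035,11)])
E
```

```text
[ 0.55083699 -0.3139138   0.24091898]
[[np.float64(0.5724), np.float64(-0.2925)], [np.float64(0.5861), np.float64(-0.277)], [np.float64(0.5986), np.float64(-0.2605)], [np.float64(0.6099), np.float64(-0.2432)], [np.float64(0.62), np.float64(-0.2252)], [np.float64(0.6287), np.float64(-0.2065)], [np.float64(0.6361), np.float64(-0.1872)], [np.float64(0.6422), np.float64(-0.1675)], [np.float64(0.6468), np.float64(-0.1473)], [np.float64(0.6499), np.float64(-0.1269)], [np.float64(0.6517), np.float64(-0.1063)]]
```

View pics/w3.png

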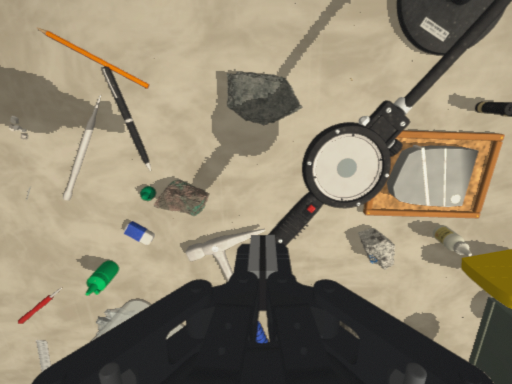

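The picture shows the ring at (346,167), the handle running from (318,203) to (280,238), and the post's foot at (440,22).

```bash
python3 - <<'E'
from h import *
print(proj('w3',(.551,-.314,.128)),px('w3',346,167,.13),px('w3',318,203,.128),px('w3',280,238,.128),px('w3',310,195,.128),px('w3',322,210,.128))
E
```

```text
[260.7 187.8] [ 0.5308 -0.2337  0.13  ] [ 0.5676 -0.2576  0.128 ] [ 0.6059 -0.2949  0.128 ] [ 0.5591 -0.2659  0.128 ] [ 0.5751 -0.2532  0.128 ]
```

Request:
{"op": "send_rows", "data": {
  "targets": [0, 0, 0, 0, 0, -0.045, 0, 0, 0, 0, 0, 0, -0.045, 0, 0, 0, 0, 0, 0, -0.037, 0, 0, 0, 0, 0, 0, 0, 0, 0, 0, 0, 0, 0, 0, 0]
}}

```text
t: 6.35
position: [0.5505, -0.3155, 0.1148]
tool_rot: [[-1.0, 0.014, -0.0], [0.014, 1.0, 0.001], [0.0, 0.001, -1.0]]
wrist_force: [0.6, 0.1, 0.3]
gripper_width: -0.0001
grip_force: 0.0
```

Request:
{"op": "send_rows", "data": {
  "targets": [0, 0, 0, 0.007, 0.007, 0, 0, 0, 0, 0, 0.007, 0.007, 0, 0, 0, 0, 0, 0.007, 0.007, 0, 0, 0, 0, 0, 0.007, 0.008, 0, 0, 0, 0, 0, 0.007, 0.008, 0, 0]
}}

```text
t: 6.85
position: [0.586, -0.2787, 0.1149]
tool_rot: [[-1.0, 0.016, 0.001], [0.016, 1.0, -0.0], [-0.001, -0.0, -1.0]]
wrist_force: [-0.6, 0.3, -0.4]
gripper_width: -0.0
grip_force: 0.1
```

Request:
{"op": "send_rows", "data": {
  "targets": [0, 0, 0, 0.006, 0.008, 0, 0, 0, 0, 0, 0.006, 0.008, 0, 0, 0, 0, 0, 0.006, 0.009, 0, 0, 0, 0, 0, 0.006, 0.009, 0, 0, 0, 0, 0, 0.005, 0.009, 0, 0]
}}

```text
t: 7.35
position: [0.6143, -0.2358, 0.1142]
tool_rot: [[-1.0, 0.016, -0.0], [0.016, 1.0, 0.0], [0.0, 0.0, -1.0]]
wrist_force: [1.3, 0.9, -0.1]
gripper_width: 0.0003
grip_force: 0.1
```

Request:
{"op": "send_rows", "data": {
  "targets": [0, 0, 0, 0.005, 0.009, 0, 0, 0, 0, 0, 0.004, 0.009, 0, 0, 0, 0, 0, 0.004, 0.009, 0, 0, 0, 0, 0, 0.004, 0.009, 0, 0, 0, 0, 0, 0.003, 0.008, 0, 0]
}}

```text
t: 7.85
position: [0.6343, -0.1917, 0.1143]
tool_rot: [[-1.0, 0.016, 0.0], [0.016, 1.0, 0.0], [-0.0, 0.0, -1.0]]
wrist_force: [0.4, -0.4, -0.5]
gripper_width: 0.0008
grip_force: 0.1
```

Request:
{"op": "send_rows", "data": {
  "targets": [0, 0, 0, 0.003, 0.008, 0, 0, 0, 0, 0, 0.003, 0.008, 0, 0, 0, 0, 0, 0.002, 0.008, 0, 0, 0, 0, 0, 0.002, 0.008, 0, 0, 0, 0, 0, 0.001, 0.008, 0, 0]
}}

```text
t: 8.35
position: [0.6451, -0.1521, 0.1143]
tool_rot: [[-1.0, 0.016, 0.0], [0.016, 1.0, -0.0], [-0.0, -0.0, -1.0]]
wrist_force: [0.3, -0.9, -0.6]
gripper_width: 0.0001
grip_force: 0.1
```

Request:
{"op": "send_rows", "data": {
  "targets": [0, 0, 0, 0.001, 0.006, 0, 0, 0, 0, 0, 0.001, 0.005, 0, 0, 0, 0, 0, 0.001, 0.004, 0, 0, 0, 0, 0, 0.001, 0.003, 0, 0, 0, 0, 0, 0, 0, 0, 0]
}}

```text
t: 8.85
position: [0.6491, -0.134, 0.1143]
tool_rot: [[-1.0, 0.016, 0.0], [0.016, 1.0, 0.0], [-0.0, 0.0, -1.0]]
wrist_force: [-0.5, 0.3, 0.2]
gripper_width: -0.0001
grip_force: 0.0
```

```bash
python3 - <<'E'
from h import *
snap('scene','s4')
for t in(-.2,-.1,-.05,0,.05): print(t,proj('s4',np.array([.361+.223*np.cos(t),-.0925+.223*np.sin(t),.128]))*1.5625)
cv2.imwrite('pics/s4b.png',cv2.resize(cv2.imread('pics/s4.png'),(800,600),interpolation=2))
E
```

```text
-0.2 [467.65625 283.59375]
-0.1 [452.96875 277.1875 ]
-0.05 [445.46875 274.21875]
0 [437.65625 271.71875]
0.05 [429.84375 269.375  ]
```

View pics/s4b.png

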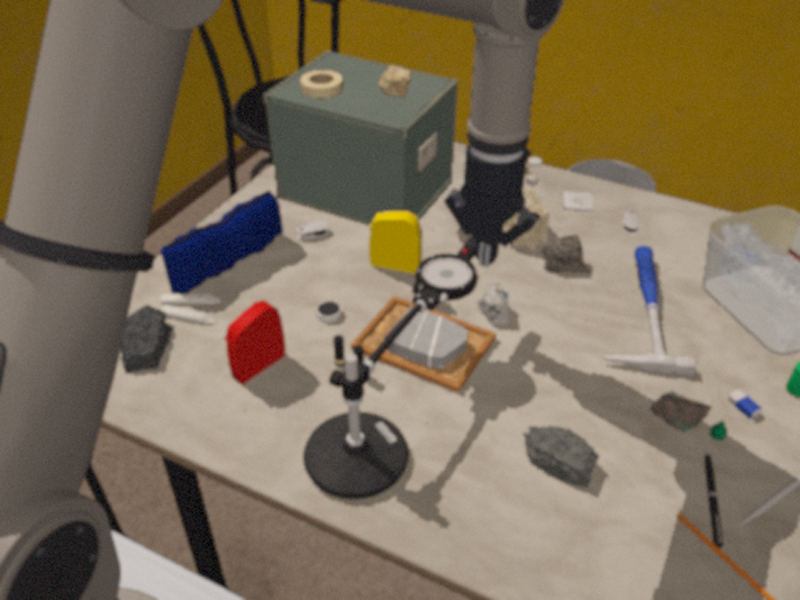

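The lens is at (446,274), which is angle −0.05, and the target is +0.035. About 25 mm more push is needed at the handle.

Request:
{"op": "send_rows", "data": {
  "targets": [0, 0, 0, 0.001, 0.006, 0, 0, 0, 0, 0, 0.001, 0.006, 0, 0, 0, 0, 0, 0.001, 0.006, 0, 0, 0, 0, 0, 0, 0.004, 0, 0, 0, 0, 0, 0, 0.003, 0, 0]
}}

```text
t: 9.4
position: [0.6521, -0.1087, 0.1143]
tool_rot: [[-1.0, 0.015, 0.0], [0.015, 1.0, 0.0], [-0.0, 0.0, -1.0]]
wrist_force: [0.2, -0.8, -0.6]
gripper_width: 0.0001
grip_force: 0.1
```

Request:
{"op": "send_rows", "data": {
  "targets": [0, 0, 0, 0, 0, 0, 0, 0, 0, 0, 0, 0, 0, 0, 0, 0, 0, 0, -0.01, 0, 0, 0, 0, 0, 0, -0.02, 0, 0, 0, 0, 0, 0, -0.03, 0, 0]
}}

```text
t: 9.9
position: [0.6524, -0.1686, 0.1143]
tool_rot: [[-1.0, 0.013, 0.0], [0.013, 1.0, 0.002], [-0.0, 0.002, -1.0]]
wrist_force: [0.9, 0.3, 0.4]
gripper_width: 0.0002
grip_force: 0.0
```

Request:
{"op": "send_rows", "data": {
  "targets": [0, 0, 0, 0, -0.02, 0.03, 0, 0, 0, 0, 0, 0, 0.045, 0, 0, 0, 0, 0, 0, 0.045, 0, 0, 0, 0, 0, 0, 0, 0, 0, 0, 0, 0, 0, 0, 0]
}}

```text
t: 10.4
position: [0.6523, -0.1916, 0.2362]
tool_rot: [[-1.0, 0.018, 0.004], [0.018, 1.0, -0.002], [-0.004, -0.002, -1.0]]
wrist_force: [0.3, 0.3, -0.1]
gripper_width: -0.0001
grip_force: 0.0
```

```bash
python3 - <<'E'
from h import *
snap('side','s5');snap('scene','s6')
for n,(u,v) in (('s6',(432,270)),('s5',None or (0,0))):
    g=cv2.cvtColor(cv2.imread(f'pics/{n}.png'),cv2.COLOR_BGR2GRAY)
    # lens glass: template from the first images
    ref=cv2.cvtColor(cv2.imread('pics/'+('s4' if n=='s6' else 'side')+'.png'),cv2.COLOR_BGR2GRAY)
    c=(285,175) if n=='s6' else (279,219)
    w,h=26,20
    t=ref[c[1]-h:c[1]+h,c[0]-w:c[0]+w]
    r=cv2.matchTemplate(g,t,cv2.TM_CCOEFF_NORMED);_,m,_,l=cv2.minMaxLoc(r)
    q=(l[0]+w,l[1]+h);print(n,m,q,px(n,*q,.128))
print('pred',proj('s6',(.584,-.0845,.128)),proj('s5',(.584,-.0845,.128)))
s=bot.sense();print(s['t'],s['position'],s['wrist_force'])
E
```

```text
s6 0.8637973070144653 (276, 172) [ 0.5857 -0.0824  0.128 ]
s5 0.4120889902114868 (410, 229) [ 0.7665 -0.3699  0.128 ]
pred [276.6 172.8] [269.8 179.1]
10.5 [ 0.65091283 -0.19018373  0.23276797] [ 0.49027712 -0.27241304  0.54593693]
```

The scene camera puts the lens at (0.586, −0.082), and the slab's middle is at (0.571 to 0.574, −0.085). That is about 12–15 mm, within the 22 mm limit. The side-camera match failed (score 0.41), but the scene match agrees with the distance the lens was pushed. The arm is clear of everything, so I'm handing in.

```bash
python3 -c "
from rig import bot
print(bot.sign_off())"
```

```text
the job is handed in; nothing more can be done
None
```

The slab was tipped flat in the tray with its polished face up, the lens was pushed to about 12–15 mm from the slab's middle (limit 22 mm), and the job was handed in at about 10.5 s; no verdict was returned.

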